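# Load the autosampler turntable with its standards and fit the keyed cover

### The job

Load the vial turntable for the next run: stand each black-capped vial upright in the cup that has the colour of the dot on its cap, and leave the two white-capped vials standing where they are. Then set the amber cover over the loaded vials, turning it without force until its lug drops into the gap in the turntable's collar and the cover lies flat and fully home. Handle the glass gently, never laying a vial over.

Things in the scene. Friction and masses are not known exactly. Their poses are not given: they have to be found in the camera images.
- turntable: white round vial turntable, fixed, 168 mm wide; disc top 10 mm above the bench. A grey collar (inner radius 73.5, outer 79.5, top 22 mm above the bench) has one gap, the keyway, 22 mm wide, on its own -x side, green-marked. Cups at 60, 180, 300 degrees from +x. Origin: centre of underside, z up. The cover's 13 mm lug rests on the collar (10 mm too high) unless in the gap.
- cover: loose clear amber cover, open below, 140 mm wide, 0.18 kg. Origin: centre of lower rim. Skirt 82 mm high (inside 133 wide, 78 high); on top a black bar grip 56 mm long (its x), 14 thick (y), 85 to 110 mm up. Black lug 13 mm out from the skirt on its -x side, below a white stripe. Home: origin 10 mm above the turntable's, x axes alike; 3.5 mm play. Starts within 65 degrees of that yaw.
- vial_black_red: glass sample vial, 27 mm wide, 62 mm tall, standing upright; black screw cap (23 mm wide, upper 13 mm) with a red dot on top; about 30 g. Origin: centre of its underside, z up. Belongs in the red cup.
- vial_black_blue: glass sample vial, 27 mm wide, 62 mm tall, standing upright; black screw cap (23 mm wide, upper 13 mm) with a blue dot on top; about 30 g. Origin: centre of its underside, z up. Belongs in the blue cup.
- vial_black_yellow: glass sample vial, 27 mm wide, 62 mm tall, standing upright; black screw cap (23 mm wide, upper 13 mm) with a yellow dot on top; about 30 g. Origin: centre of its underside, z up. Belongs in the yellow cup.
- socket_red: red plastic cup fixed on the turntable, 49 mm wide, 22 tall, inner width 39; floor 3 mm thick: a vial in it stands 3 mm above this origin (13 above the bench) with 6 mm play all round. Origin: centre of its underside, 10 mm above the bench. One of three cups, 36 mm from the turntable's axis, 120 degrees apart; which colour is where varies.
- socket_blue: blue plastic cup fixed on the turntable, 49 mm wide, 22 tall, inner width 39; floor 3 mm thick: a vial in it stands 3 mm above this origin (13 above the bench) with 6 mm play all round. Origin: centre of its underside, 10 mm above the bench. One of three cups, 36 mm from the turntable's axis, 120 degrees apart; which colour is where varies.
- socket_yellow: yellow plastic cup fixed on the turntable, 49 mm wide, 22 tall, inner width 39; floor 3 mm thick: a vial in it stands 3 mm above this origin (13 above the bench) with 6 mm play all round. Origin: centre of its underside, 10 mm above the bench. One of three cups, 36 mm from the turntable's axis, 120 degrees apart; which colour is where varies.
- vial_white_red: glass sample vial, 27 mm wide, 62 mm tall, standing upright; white screw cap (23 mm wide, upper 13 mm) with a red dot on top; about 30 g. Origin: centre of its underside, z up. A look-alike that must stay where it stands.
- vial_white_blue: glass sample vial, 27 mm wide, 62 mm tall, standing upright; white screw cap (23 mm wide, upper 13 mm) with a blue dot on top; about 30 g. Origin: centre of its underside, z up. A look-alike that must stay where it stands.
Mind the look-alikes: they are no part of the job. Leave any purple look-alike of the vial_black_blue alone.

How it is judged:
On the way, in this order (a step that is already met when the one before it is completed fails the run):
1. the three black-capped vials stand in the cups of their colours (horizontal distance between vial_black_red and socket_red below 0.01 m and z of vial_black_red in the frame of socket_red below 0.009 m and angle between each of vial_black_red, vial_black_blue, vial_black_yellow's own z axis and vertical below 0.12 rad and horizontal distance between vial_black_blue and socket_blue below 0.01 m and z of vial_black_blue in the frame of socket_blue below 0.009 m and horizontal distance between vial_black_yellow and socket_yellow below 0.01 m and z of vial_black_yellow in the frame of socket_yellow below 0.009 m), for 0.2 s.
2. the cover is fully home over them, its lug in the keyway (z of cover in the frame of turntable below 0.014 m and horizontal distance between cover and turntable below 0.008 m and angle between the x axis of cover and the x axis of turntable, either way round below 0.15 rad and angle between cover's own z axis and vertical below 0.06 rad), for 0.2 s.
At the end, for the whole second after the job is handed in: Each black-capped vial stands upright on the floor of the cup of its dot's colour, within 10 mm of its axis; the cover lies on the disc within 4 mm, level and centred within 8 mm, lug in the keyway; the white-capped vials stand within 30 mm of where they began; all at rest (all of step 1 and all of step 2 and distance of each of vial_white_red, vial_white_blue from where it was at the start of the episode below 0.03 m and angle between each of vial_white_red, vial_white_blue's own z axis and vertical below 0.15 rad and linear speed of each of vial_black_red, vial_black_blue, vial_black_yellow, vial_white_red, vial_white_blue, cover below 0.02 m/s); the robot touches nothing.
It fails at once if a white-capped vial is moved more than 30 mm (distance of any of vial_white_red, vial_white_blue from where it was at the start of the episode above 0.03 m).
It fails at once if a vial is laid over (tilted by more than 0.9 rad) (angle between any of vial_black_red, vial_black_blue, vial_black_yellow, vial_white_red, vial_white_blue's own z axis and vertical above 0.9 rad).
It fails at once if the cover is forced: pressed or dropped on the turntable or the vials with more than 45 N (contact force between cover and turntable above 45 N or contact force between cover and vial_black_red above 45 N or contact force between cover and vial_black_blue above 45 N or contact force between cover and vial_black_yellow above 45 N).
It also fails if it takes over 99 s, if anything falls off the work surface, if the arm or the gripper's body presses on something with over 40 N, if the wrist force passes 120 N, or if a joint passes its speed limit or range.

### The arm

A 7-joint arm with a two-finger parallel gripper is mounted at the origin on a cart in front of the work surface, level with it; the furniture and walls round the work are solid. World frame = base frame: x ahead of the robot, y to its left, z up, the work surface at z = 0. Lengths are in m, angles in rad, forces in N, time in s.
With the tool pointing down it reaches from about 0.4 to 0.875 m from the base axis. Payload 19.3 kg.
Tool frame: the origin (TCP) lies at the very end of the fingers, on their centre line; the grasp point (between the pads) lies 19 mm behind it; z points along the fingers, y is the line along which they close (so a half turn about z gives the same grasp; the last joint's range is limited). The gripper opens to 85 mm and grips with 20 to 120 N. Pads are 22 mm wide; open, the fingers measure 114 mm over their backs; the gripper's body (76 mm by 85 mm) begins 54 mm behind the grasp point. The pads swing forward as they close: fully open they stand 13 mm farther back than shut.
Start: joints at [1.033, 0.521, -0.036, 1.599, 0.021, 1.021, -0.113], TCP at [0.282, -0.558, 0.231] pointing down, gripper open.
Joint ranges: [-2.91, 2.91], [-0.3, 2.13], [-1.5, 1.42], [0.17, 2.43], [-1.26, 4.41], [0.16, 1.93], [-2.52, 2.52]. Speed limits (rad/s): [1.89, 1.89, 2.39, 2.39, 3.01, 3.01, 3.01].

### API

Orientations are given as [roll, pitch, yaw] about the fixed x, y, z axes, in that order (R = Rz(yaw) Ry(pitch) Rx(roll)).
In Python, from workcell import monitor, optics, job_done gives the robot as it stands.
- The arm moves only by the shell command python3 -m handwheel 'ROWS' [FORCE]. ROWS is JSON, a list of rows, each an object of numbers: "dx", "dy", "dz": the shift along the tool's x, y, z in cm; "wx", "wy", "wz": the turn, a rotation vector about the tool's x, y, z in rad; "claw": the opening in per cent of the stroke, from 0 (shut) to 100 (fully open). A call has 1 to 8 rows; each row shifts and turns the commanded pose from where the row before left it, along the tool's axes as they then stand; what a row does not reach is not made up. A row lasts 1/8 s, in which the tool goes at most 62.5 mm and 10.7 degrees, less where a joint would pass 70% of its speed; a pose out of reach is approached as far as the arm can. A call with a gripper value outside its range is refused whole. The fingers move at their own pace and stop on an object; FORCE is the grip in N (left out, the last holds). Time passes only in rows, so rows that do not move let the fingers close. It gives the time, the measured TCP pose, the force, the opening and the grip force at its end, in the units of the state.
- monitor.observe(): the state, without advancing time (a new reading comes with each control period).
- optics.grab_frame(name): name is "side" or "top"; returns a dict with "frame" (420x560x3 uint8, blue, green, red), "fovy" (degrees; the focal length in pixels is half the picture's height over the tangent of half this angle, whatever the lens; pixels are square), "cx", "cy" (the principal point, pixels), "k1" (the pictures are not rectified: a ray, as slopes to the right and down, at radius r is drawn at 1 + k1 r^2 times it, then the intrinsics apply), "R" (3x3) and "t" (3): a world point X has camera coordinates R X + t. Camera axes: x right, y down, z forward; pixel columns grow to the right and rows downward; lengths in m; the calibration is good to about 2 mm. A picture is of the moment at which its call begins. There is no depth.
- job_done(): hands the job in; it is judged then, once.
Trained networks look in the newest picture that a camera, given by its name, has taken for a name from the list of things; names that differ only in an ending like _2 or _b are one class to them, and where a whole thing is asked for, a point or a joint stands for the part that bears it (a point fixed in the world has none). Each returns a list of dicts, best first, with "p" (0 to 1); they miss things now and then, are a little off and sometimes report something else, mostly with a low value. They report only what shows in the picture. A call takes as long as a camera call. They do not tell look-alikes from the thing itself.
- optics.masks_of(name, camera): "region" (420x560 bool, what is visible of it) and "rect" ([left, top, width, height] in pixels, round what is visible of it).
The state is a dict: "clock": time; "qpos": joint angles; "qd": joint speeds; "joint_efforts": joint torques, N m; "position": TCP position; "tool_rot": TCP orientation; "force": force on the tool from outside, world axes, zero at the start; "moment": the same for the moment, N m; "grip_width": finger opening in m; "finger_force": force on a finger pad.
Only numpy, scipy, OpenCV 4.12 (cv2) and the standard library are available. Lean on these libraries where they do the work, as an engineer would, in place of code of your own. Each camera call takes 0.05 s, during which the arm holds its last target. There are 200 camera calls.

## Working session

There is one attempt and no reset: what is moved stays moved. The work goes in short steps, Python scripts to look and compute and a shell command to move; the robot and the scene stay as the last step left them, time stands still between calls to the robot, and variables do not carry over. Pictures are saved under pics/ and viewed, at most 14 in all, crops included, and the job is handed in when it is done.

```bash
mkdir -p pics; ls; python3 - <<'E'
from workcell import monitor, optics
import cv2
print(monitor.observe())
for n in("side","top"):
    f=optics.grab_frame(n); cv2.imwrite(f"pics/{n}0.png",f["frame"])
    print(n,{k:f[k] for k in f if k!="frame"})
    for o in "turntable cover vial_black_red vial_black_blue vial_black_yellow vial_white_red vial_white_blue socket_red socket_blue socket_yellow".split():
        print(o,[(round(float(d["p"]),2),[int(v) for v in d["rect"]]) for d in optics.masks_of(o,n)])
E
```

```text
pics
{'clock': 0.0, 'qpos': array([ 1.03279205,  0.52202419, -0.03631473,  1.59999344,  0.02120517,
        1.02112962, -0.11282312]), 'qd': array([-1.06177295e-03,  1.60650679e-05, -4.53710794e-04,  4.76700024e-04,
       -3.68247497e-04, -3.67074614e-05,  9.46042756e-04]), 'joint_efforts': array([-1.54556139e-03, -9.27103615e+01,  1.97929166e+00, -3.69936132e+01,
        1.78805483e-02,  8.16103391e-03, -4.76094692e-05]), 'position': array([ 0.28163343, -0.55756528,  0.23072476]), 'tool_rot': array([-3.14042708e+00,  9.52911672e-05,  4.67762689e-01]), 'force': array([-0.16165137, -0.17960874, -0.44327136]), 'moment': array([-0.03267706,  0.02658172,  0.06526732]), 'finger_force': 0.0, 'grip_width': 0.08545049153986237}
side {'fovy': 48.280429669614236, 'cx': 280.21387191064457, 'cy': 202.72909692725977, 'k1': -0.10777294378373231, 'R': array([[-0.95953446, -0.2814825 , -0.00782439],
       [-0.13048643,  0.46908956, -0.87345766],
       [ 0.24953338, -0.83709175, -0.48683724]]), 't': array([0.55284652, 0.12963805, 0.84380341])}
turntable [(0.8, [303, 159, 68, 34]), (0.3, [318, 163,
[... 623 characters left out ...]
 218.27550975010735, 'k1': -0.0596417562554287, 'R': array([[ 0.02915794, -0.99936623, -0.02041958],
       [-0.99729126, -0.02770521, -0.06813641],
       [ 0.0675275 ,  0.02235099, -0.99746703]]), 't': array([-0.02653445,  0.59597593,  1.10580723])}
turntable [(0.61, [352, 224, 69, 69])]
cover [(0.59, [160, 193, 68, 60])]
vial_black_red [(0.59, [257, 280, 10, 9]), (0.47, [388, 236, 19, 21]), (0.41, [301, 205, 16, 7])]
vial_black_blue [(0.69, [257, 177, 14, 9])]
vial_black_yellow [(0.62, [257, 280, 10, 8])]
vial_white_red [(0.56, [290, 257, 10, 13])]
vial_white_blue []
socket_red [(0.84, [381, 265, 25, 15])]
socket_blue [(0.89, [384, 238, 21, 20])]
socket_yellow [(0.56, [364, 248, 21, 18])]
```

```bash
python3 - <<'E'
import cv2
a=cv2.imread("pics/top0.png")[150:330,140:440]; cv2.imwrite("pics/top0c.png",cv2.resize(a,None,fx=2.66,fy=2.66,interpolation=2))
a=cv2.imread("pics/side0.png")[130:330,170:400]; cv2.imwrite("pics/side0c.png",cv2.resize(a,None,fx=3,fy=3,interpolation=2))
E
```

```text
(no output)
```

View pics/top0c.png

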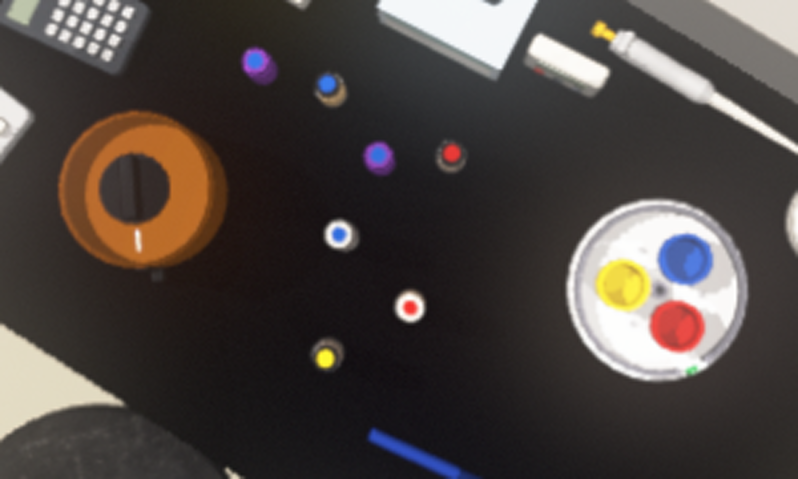

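View pics/side0c.png

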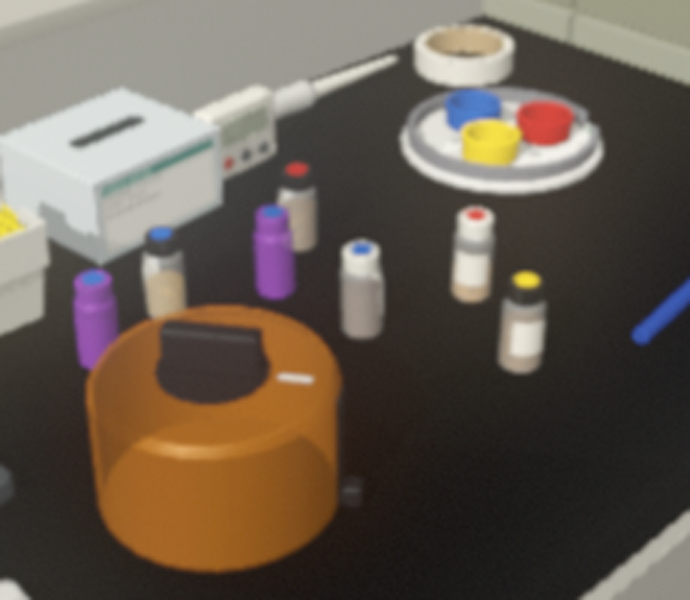

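The top crop shows black blue (328,85), red (452,153), yellow (326,358), and white blue (339,235) and red (410,307). Two purple vials have blue dots. The turntable is at (657,290) with its green key at (692,371). The cover bar is at (135,188), with the stripe at (138,240) and the lug at (157,275). The side view agrees.

```bash
cat > h.py <<'E'
import numpy as np, cv2
from scipy.optimize import least_squares
from workcell import monitor, optics
def K(f):
    F=f["frame"].shape[0]/2/np.tan(np.radians(f["fovy"])/2); return F
def proj(f,X):
    c=np.asarray(X)@f["R"].T+f["t"]; s=c[...,:2]/c[...,2:]; r2=(s**2).sum(-1,keepdims=True)
    return s*(1+f["k1"]*r2)*K(f)+[f["cx"],f["cy"]]
def atz(f,uv,z):
    return np.r_[least_squares(lambda p:proj(f,np.r_[p,z])-uv,[0.6,0.]).x,z]
def blobs(f,col,box,amin=4):
    h=cv2.cvtColor(f["frame"],cv2.COLOR_BGR2HSV).astype(int); H,S,V=h[...,0],h[...,1],h[...,2]
    rng=dict(red=(H<8)|(H>172),yellow=(H>22)&(H<35),blue=(H>100)&(H<122),green=(H>45)&(H<80))[col]
    m=(rng&(S>130)&(V>90)).astype(np.uint8); M=np.zeros_like(m); x,y,w,hh=box; M[y:y+hh,x:x+w]=m[y:y+hh,x:x+w]
    n,_,st,c=cv2.connectedComponentsWithStats(M)
    return [(tuple(c[i].round(1)),int(st[i,4])) for i in range(1,n) if st[i,4]>=amin]
E
python3 - <<'E'
from h import *
f=optics.grab_frame("top"); s=optics.grab_frame("side")
for c in("red","yellow","blue","green"):
  for uv,a in blobs(f,c,(220,150,220,150)):
    z=.062 if uv[0]<350 else (.022 if c=="green" else .032)
    X=atz(f,uv,z); print(c,uv,a,X.round(4),"side",proj(s,X).round(1))
  print(" side",c,blobs(s,c,(170,130,230,200)))
g=lambda u,v,z:atz(f,(140+u/2.66,150+v/2.66),z)
for n,p in dict(bb=(328,85,.062),br=(452,153,.062),by=(326,358,.062),wb=(339,235,.062),wr=(410,307,.062),pu1=(256,61,.062),pu2=(378,156,.062),tt=(657,290,.015),key=(692,371,.022),bar=(135,188,.11),stripe0=(136,231,.082),stripe1=(139,250,.082),lug=(157,275,.006)).items(): print(n,g(*p).round(4), proj(s,g(*p)).round(0))
for o in("vial_black_red",): pass
E
```

```text
red (np.float64(309.4), np.float64(207.2)) 37 [ 0.6217 -0.0649  0.062 ] side [268.4 186.2]
red (np.float64(293.8), np.float64(265.2)) 19 [ 0.4828 -0.0316  0.062 ] side [328.  201.6]
red (np.float64(394.2), np.float64(272.3)) 289 [ 0.4715 -0.2758  0.032 ] side [350.8 167.3]
 side red [((np.float64(351.2), np.float64(170.5)), 202), ((np.float64(268.4), np.float64(186.0)), 24), ((np.float64(328.5), np.float64(201.3)), 6)]
yellow (np.float64(366.3), np.float64(161.4)) 21 [ 0.7419 -0.2033  0.032 ] side [239.9 166.9]
yellow (np.float64(373.8), np.float64(256.6)) 290 [ 0.5082 -0.2255  0.032 ] side [332.8 173.9]
yellow (np.float64(261.8), np.float64(284.4)) 46 [0.4352 0.0428 0.062 ] side [344.9 223.2]
 side yellow [((np.float64(333.2), np.float64(177.3)), 216), ((np.float64(172.1), np.float64(203.7)), 38), ((np.float64(345.1), np.float64(222.6)), 45)]
blue (np.float64(235.4), np.float64(172.3)) 27 [0.7012 0.1153 0.062 ] side [200.1 222.7]
blue (np.float64(262.5), np.float64(181.2)) 36 [0.6813 0.0492 0.062 ] side [223.  207.5]
blue (np.float64(281.7), np.float64(207.8)) 26 [0.6184 0.0011 0.06
[... 338 characters left out ...]
t64(207.6)), 12), ((np.float64(290.0), np.float64(212.5)), 6), ((np.float64(200.5), np.float64(222.2)), 12), ((np.float64(390.4), np.float64(234.6)), 160)]
 side green []
bb [0.6795 0.0472 0.062 ] [224. 207.]
br [ 0.6209 -0.0662  0.062 ] [269. 186.]
by [0.4349 0.041  0.062 ] [345. 223.]
wb [0.5446 0.0329 0.062 ] [291. 213.]
wr [ 0.4823 -0.0324  0.062 ] [328. 201.]
pu1 [0.6998 0.1132 0.062 ] [201. 222.]
pu2 [6.164e-01 1.000e-04 6.200e-02] [261. 200.]
tt [ 0.5029 -0.2612  0.015 ] [337. 174.]
key [ 0.4296 -0.2933  0.022 ] [368. 170.]
bar [0.5788 0.2073 0.11  ] [242. 237.]
stripe0 [0.5424 0.2113 0.082 ] [263. 256.]
stripe1 [0.5257 0.208  0.082 ] [274. 256.]
lug [0.503  0.2072 0.006 ] [287. 295.]
```

```bash
python3 -m handwheel '[{"wz":0.156,"claw":60},{"wz":0.156},{"wz":0.156},{"dx":3,"dy":-4},{"dx":3,"dy":-4},{"dx":3,"dy":-4},{"dx":3,"dy":-4},{"dx":3,"dy":-4}]' 30; python3 -m handwheel '[{"dx":3,"dy":-5},{"dx":3,"dy":-5},{"dx":3,"dy":-5},{"dx":3,"dy":-5},{"dx":3,"dy":-4.5},{"dx":3,"dy":-4.5},{},{}]'
```

```text
schema error: expected keys dx, dy, dz, wx, wy, wz, claw
schema error: expected keys dx, dy, dz, wx, wy, wz, claw
```

```bash
python3 -m handwheel '[{"dx":0,"dy":0,"dz":0,"wx":0,"wy":0,"wz":0.156,"claw":60},{"dx":0,"dy":0,"dz":0,"wx":0,"wy":0,"wz":0.156,"claw":60},{"dx":0,"dy":0,"dz":0,"wx":0,"wy":0,"wz":0.156,"claw":60},{"dx":3,"dy":-4,"dz":0,"wx":0,"wy":0,"wz":0,"claw":60},{"dx":3,"dy":-4,"dz":0,"wx":0,"wy":0,"wz":0,"claw":60},{"dx":3,"dy":-4,"dz":0,"wx":0,"wy":0,"wz":0,"claw":60},{"dx":3,"dy":-4,"dz":0,"wx":0,"wy":0,"wz":0,"claw":60},{"dx":0,"dy":0,"dz":0,"wx":0,"wy":0,"wz":0,"claw":60}]' 30
```

```text
clock: 2.2
position: [0.4045, -0.3947, 0.2314]
tool_rot: [-3.141, -0.001, 0.005]
force: [-0.3, 0.4, 0.5]
grip_width: 0.0511
finger_force: 0.0
```

```bash
python3 -m handwheel '[{"dx":3.1,"dy":-4.7,"dz":0,"wx":0,"wy":0,"wz":0,"claw":60},{"dx":3.1,"dy":-4.7,"dz":0,"wx":0,"wy":0,"wz":0,"claw":60},{"dx":3.1,"dy":-4.7,"dz":0,"wx":0,"wy":0,"wz":0,"claw":60},{"dx":3.1,"dy":-4.7,"dz":0,"wx":0,"wy":0,"wz":0,"claw":60},{"dx":3.1,"dy":-4.7,"dz":0,"wx":0,"wy":0,"wz":0,"claw":60},{"dx":3.1,"dy":-4.7,"dz":0,"wx":0,"wy":0,"wz":0,"claw":60},{"dx":3.1,"dy":-4.8,"dz":0,"wx":0,"wy":0,"wz":0,"claw":60},{"dx":0,"dy":0,"dz":0,"wx":0,"wy":0,"wz":0,"claw":60}]' 30; python3 -m handwheel '[{"dx":0,"dy":0,"dz":4,"wx":0,"wy":0,"wz":0,"claw":60},{"dx":0,"dy":0,"dz":4,"wx":0,"wy":0,"wz":0,"claw":60},{"dx":0,"dy":0,"dz":4,"wx":0,"wy":0,"wz":0,"claw":60},{"dx":0,"dy":0,"dz":0,"wx":0,"wy":0,"wz":0,"claw":60}]' 30
```

```text
clock: 3.2
position: [0.6205, -0.0639, 0.2308]
tool_rot: [-3.14, -0.0, 0.005]
force: [-1.0, -0.8, 0.6]
grip_width: 0.051
finger_force: 0.0
clock: 3.7
position: [0.6172, -0.0691, 0.1091]
tool_rot: [3.141, 0.005, -0.001]
force: [0.0, -0.4, 1.5]
grip_width: 0.0511
finger_force: 0.0
```

```bash
python3 - <<'E'
from h import *
for n,b in(("side",(170,130,230,165)),("top",(220,150,200,140))):
    f=optics.grab_frame(n); x,y,w,h=b
    cv2.imwrite(f"pics/{n}1c.png",cv2.resize(f["frame"][y:y+h,x:x+w],None,fx=3,fy=3,interpolation=2))
E
```

```text
(no output)
```

View pics/side1c.png

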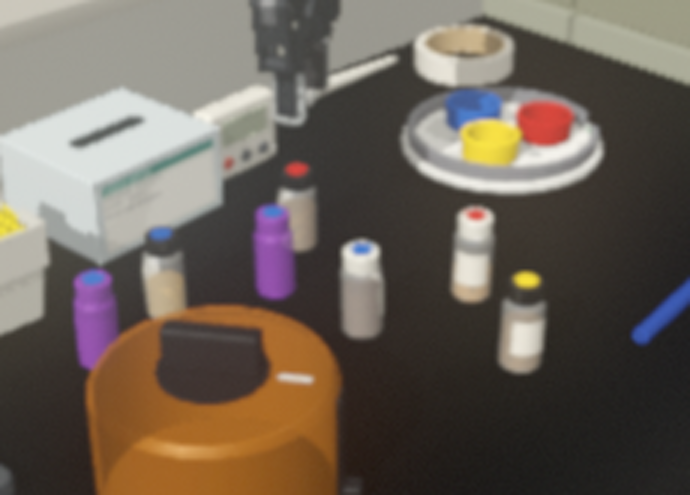

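The side view shows the gripper above the red-dot black vial at crop (297,170). Nothing has been disturbed.

```bash
python3 -m handwheel '[{"dx":0,"dy":0,"dz":0,"wx":0,"wy":0,"wz":0,"claw":60},{"dx":0,"dy":0,"dz":0.1,"wx":0,"wy":0,"wz":0,"claw":60}]'; python3 -c "
from workcell import monitor
print(monitor.observe()['position'],monitor.observe()['tool_rot'])"
```

```text
clock: 4.05
position: [0.6196, -0.0681, 0.1116]
tool_rot: [3.141, -0.002, -0.0]
force: [0.5, -0.3, -0.4]
grip_width: 0.0511
finger_force: 0.0
[ 0.61957301 -0.06810343  0.1116272 ] [ 3.14147759e+00 -1.99068186e-03 -3.81019367e-04]
```

```bash
python3 -m handwheel '[{"dx":0.2,"dy":-0.3,"dz":3,"wx":0,"wy":0,"wz":0,"claw":60},{"dx":0,"dy":0,"dz":3,"wx":0,"wy":0,"wz":0,"claw":60},{"dx":0,"dy":0,"dz":2.2,"wx":0,"wy":0,"wz":0,"claw":60},{"dx":0,"dy":0,"dz":0,"wx":0,"wy":0,"wz":0,"claw":60},{"dx":0,"dy":0,"dz":0,"wx":0,"wy":0,"wz":0,"claw":60}]'; python3 -m handwheel '[{"dx":0,"dy":0,"dz":0,"wx":0,"wy":0,"wz":0,"claw":20},{"dx":0,"dy":0,"dz":0,"wx":0,"wy":0,"wz":0,"claw":20},{"dx":0,"dy":0,"dz":0,"wx":0,"wy":0,"wz":0,"claw":20},{"dx":0,"dy":0,"dz":0,"wx":0,"wy":0,"wz":0,"claw":20}]' 30
```

```text
clock: 4.68
position: [0.6216, -0.065, 0.0295]
tool_rot: [3.141, -0.001, -0.0]
force: [0.6, 0.2, 0.6]
grip_width: 0.051
finger_force: 0.0
clock: 5.18
position: [0.6216, -0.065, 0.0295]
tool_rot: [3.142, -0.002, -0.0]
force: [-0.7, -0.3, 8.2]
grip_width: 0.0259
finger_force: 29.2
```

```bash
python3 -m handwheel '[{"dx":0,"dy":0,"dz":-3,"wx":0,"wy":0,"wz":0,"claw":20},{"dx":0,"dy":0,"dz":-4,"wx":0,"wy":0,"wz":0,"claw":20},{"dx":0,"dy":0,"dz":-3,"wx":0,"wy":0,"wz":0,"claw":20},{"dx":-3,"dy":4.2,"dz":0,"wx":0,"wy":0,"wz":0,"claw":20},{"dx":-4,"dy":5.6,"dz":0,"wx":0,"wy":0,"wz":0,"claw":20},{"dx":-4,"dy":5.6,"dz":0,"wx":0,"wy":0,"wz":0,"claw":20},{"dx":-4,"dy":5.7,"dz":0,"wx":0,"wy":0,"wz":0,"claw":20},{"dx":0,"dy":0,"dz":0,"wx":0,"wy":0,"wz":0,"claw":20}]';python3 -m handwheel '[{"dx":0,"dy":0,"dz":0,"wx":0,"wy":0,"wz":0,"claw":20},{"dx":0,"dy":0,"dz":3,"wx":0,"wy":0,"wz":0,"claw":20},{"dx":0,"dy":0,"dz":1,"wx":0,"wy":0,"wz":0,"claw":20},{"dx":0,"dy":0,"dz":0,"wx":0,"wy":0,"wz":0,"claw":20},{"dx":0,"dy":0,"dz":0,"wx":0,"wy":0,"wz":0,"claw":20}]'
python3 - <<'E'
from h import *
ims=[]
for n,b in(("side",(290,130,100,80)),("top",(340,200,100,110))):
    f=optics.grab_frame(n); x,y,w,h=b
    ims.append(cv2.resize(f["frame"][y:y+h,x:x+w],(400,h*4),interpolation=2))
H=max(i.shape[0] for i in ims); ims=[cv2.copyMakeBorder(i,0,H-i.shape[0],0,0,0) for i in ims]
cv2.imwrite("pics/p2.png",np.hstack(ims))
E
```

```text
clock: 6.18
position: [0.4793, -0.2644, 0.129]
tool_rot: [3.14, 0.0, -0.008]
force: [1.2, 1.2, 0.1]
grip_width: 0.0254
finger_force: 29.9
clock: 6.8
position: [0.4829, -0.2596, 0.089]
tool_rot: [3.141, -0.001, 0.0]
force: [0.1, -0.0, -1.0]
grip_width: 0.0252
finger_force: 29.9
```

View pics/p2.png

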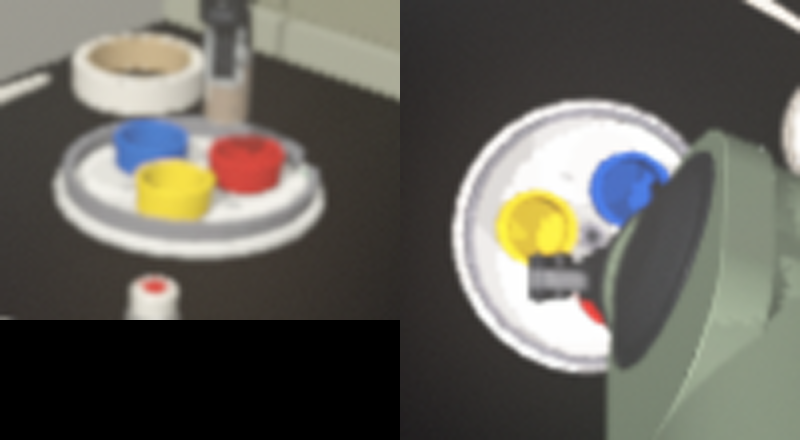

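The vial is held, standing a little right of the red cup. The arm stopped short at (.483,-.260), so I'll correct that before lowering.

```bash
python3 -m handwheel '[{"dx":-1.1,"dy":1.6,"dz":0,"wx":0,"wy":0,"wz":0,"claw":20},{"dx":0,"dy":0,"dz":0,"wx":0,"wy":0,"wz":0,"claw":20},{"dx":0,"dy":0,"dz":2,"wx":0,"wy":0,"wz":0,"claw":20},{"dx":0,"dy":0,"dz":1.5,"wx":0,"wy":0,"wz":0,"claw":20},{"dx":0,"dy":0,"dz":0.6,"wx":0,"wy":0,"wz":0,"claw":20},{"dx":0,"dy":0,"dz":0,"wx":0,"wy":0,"wz":0,"claw":20},{"dx":0,"dy":0,"dz":0.3,"wx":0,"wy":0,"wz":0,"claw":20},{"dx":0,"dy":0,"dz":0,"wx":0,"wy":0,"wz":0,"claw":20}]'
```

```text
clock: 7.9
position: [0.4714, -0.2758, 0.0444]
tool_rot: [3.142, -0.0, -0.0]
force: [-0.1, -0.6, 0.2]
grip_width: 0.0256
finger_force: 29.9
```

```bash
python3 -m handwheel '[{"dx":0,"dy":0,"dz":0.15,"wx":0,"wy":0,"wz":0,"claw":20},{"dx":0,"dy":0,"dz":0,"wx":0,"wy":0,"wz":0,"claw":50},{"dx":0,"dy":0,"dz":0,"wx":0,"wy":0,"wz":0,"claw":50},{"dx":0,"dy":0,"dz":0,"wx":0,"wy":0,"wz":0,"claw":55},{"dx":0,"dy":0,"dz":-2,"wx":0,"wy":0,"wz":0,"claw":55},{"dx":0,"dy":0,"dz":-4,"wx":0,"wy":0,"wz":0,"claw":55},{"dx":0,"dy":0,"dz":-4,"wx":0,"wy":0,"wz":0,"claw":55},{"dx":0,"dy":0,"dz":0,"wx":0,"wy":0,"wz":0,"claw":60}]'; python3 -m handwheel '[{"dx":3,"dy":-4.5,"dz":0,"wx":0,"wy":0,"wz":0,"claw":60},{"dx":3,"dy":-4.5,"dz":0,"wx":0,"wy":0,"wz":0,"claw":60},{"dx":3,"dy":-4.5,"dz":0,"wx":0,"wy":0,"wz":0,"claw":60},{"dx":3,"dy":-4.5,"dz":0,"wx":0,"wy":0,"wz":0,"claw":60},{"dx":3,"dy":-4.5,"dz":0,"wx":0,"wy":0,"wz":0,"claw":60},{"dx":3,"dy":-4.5,"dz":0,"wx":0,"wy":0,"wz":0,"claw":60},{"dx":3,"dy":-4.5,"dz":0,"wx":0,"wy":0,"wz":0,"claw":60},{"dx":0,"dy":0,"dz":0,"wx":0,"wy":0,"wz":0,"claw":60}]'
python3 - <<'E'
from h import *
ims=[]
for n,b in(("side",(190,130,200,120)),("top",(220,150,200,150))):
    f=optics.grab_frame(n); x,y,w,h=b
    ims.append(cv2.resize(f["frame"][y:y+h,x:x+w],(400,h*2),interpolation=2))
H=max(i.shape[0] for i in ims); ims=[cv2.copyMakeBorder(i,0,H-i.shape[0],0,0,0) for i in ims]
cv2.imwrite("pics/p3.png",np.hstack(ims)); print(monitor.observe()["position"])
E
```

```text
clock: 8.9
position: [0.4726, -0.2765, 0.1455]
tool_rot: [3.14, -0.004, -0.0]
force: [0.4, -0.5, -0.6]
grip_width: 0.0509
finger_force: 0.0
clock: 9.9
position: [0.682, 0.0443, 0.141]
tool_rot: [-3.14, 0.001, 0.005]
force: [-0.3, -0.8, -0.5]
grip_width: 0.0512
finger_force: 0.0
[0.68088623 0.0393763  0.14144391]
```

View pics/p3.png

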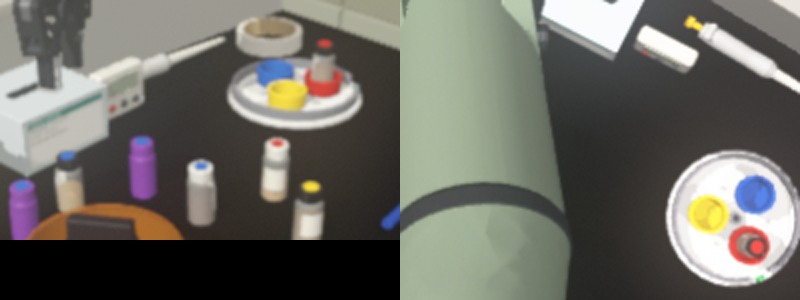

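The red vial stands in the red cup. Next is the blue one.

```bash
python3 -m handwheel '[{"dx":0,"dy":-1,"dz":2,"wx":0,"wy":0,"wz":0,"claw":60},{"dx":0,"dy":0,"dz":2,"wx":0,"wy":0,"wz":0,"claw":60},{"dx":0,"dy":0,"dz":0,"wx":0,"wy":0,"wz":0,"claw":60},{"dx":0,"dy":0,"dz":0,"wx":0,"wy":0,"wz":0,"claw":60}]'
```

```text
clock: 10.5
position: [0.6815, 0.0486, 0.1028]
tool_rot: [3.141, 0.0, -0.001]
force: [0.7, -0.1, -1.4]
grip_width: 0.0512
finger_force: 0.0
```

```bash
python3 -m handwheel '[{"dx":0,"dy":0,"dz":2.5,"wx":0,"wy":0,"wz":0,"claw":60},{"dx":0,"dy":0,"dz":2.8,"wx":0,"wy":0,"wz":0,"claw":60},{"dx":0,"dy":0,"dz":2,"wx":0,"wy":0,"wz":0,"claw":60},{"dx":0,"dy":0,"dz":0,"wx":0,"wy":0,"wz":0,"claw":60},{"dx":0,"dy":0,"dz":0,"wx":0,"wy":0,"wz":0,"claw":20},{"dx":0,"dy":0,"dz":0,"wx":0,"wy":0,"wz":0,"claw":20},{"dx":0,"dy":0,"dz":0,"wx":0,"wy":0,"wz":0,"claw":20},{"dx":0,"dy":0,"dz":0,"wx":0,"wy":0,"wz":0,"claw":20}]';python3 -m handwheel '[{"dx":0,"dy":0,"dz":-3,"wx":0,"wy":0,"wz":0,"claw":20},{"dx":0,"dy":0,"dz":-4,"wx":0,"wy":0,"wz":0,"claw":20},{"dx":0,"dy":0,"dz":-4,"wx":0,"wy":0,"wz":0,"claw":20},{"dx":-2,"dy":4.2,"dz":0,"wx":0,"wy":0,"wz":0,"claw":20},{"dx":-2,"dy":4.5,"dz":0,"wx":0,"wy":0,"wz":0,"claw":20},{"dx":-2,"dy":4.5,"dz":0,"wx":0,"wy":0,"wz":0,"claw":20},{"dx":-2,"dy":4.5,"dz":0,"wx":0,"wy":0,"wz":0,"claw":20},{"dx":0,"dy":0,"dz":0,"wx":0,"wy":0,"wz":0,"claw":20}]'
```

```text
clock: 11.5
position: [0.6822, 0.0491, 0.0311]
tool_rot: [-3.141, -0.002, -0.0]
force: [-0.4, -0.2, 6.2]
grip_width: 0.0252
finger_force: 29.8
clock: 12.5
position: [0.6, -0.1323, 0.1406]
tool_rot: [3.14, -0.0, -0.006]
force: [0.5, 0.5, -0.8]
grip_width: 0.0253
finger_force: 29.8
```

```bash
python3 -m handwheel '[{"dx":-2,"dy":4.5,"dz":0,"wx":0,"wy":0,"wz":0,"claw":20},{"dx":-2,"dy":4.5,"dz":0,"wx":0,"wy":0,"wz":0,"claw":20},{"dx":-2,"dy":4.5,"dz":0,"wx":0,"wy":0,"wz":0,"claw":20},{"dx":-0.6,"dy":1,"dz":0,"wx":0,"wy":0,"wz":0,"claw":20},{"dx":0,"dy":0,"dz":0,"wx":0,"wy":0,"wz":0,"claw":20},{"dx":0,"dy":0,"dz":3,"wx":0,"wy":0,"wz":0,"claw":20},{"dx":0,"dy":0,"dz":0,"wx":0,"wy":0,"wz":0,"claw":20},{"dx":0,"dy":0,"dz":0,"wx":0,"wy":0,"wz":0,"claw":20}]'
```

```text
clock: 13.5
position: [0.5362, -0.2718, 0.1106]
tool_rot: [-3.141, -0.001, 0.001]
force: [0.3, -0.6, 0.1]
grip_width: 0.0254
finger_force: 29.8
```

```bash
python3 -m handwheel '[{"dx":-0.4,"dy":1.0,"dz":0,"wx":0,"wy":0,"wz":0,"claw":20},{"dx":0,"dy":0,"dz":0,"wx":0,"wy":0,"wz":0,"claw":20},{"dx":0,"dy":0,"dz":2.5,"wx":0,"wy":0,"wz":0,"claw":20},{"dx":0,"dy":0,"dz":2.3,"wx":0,"wy":0,"wz":0,"claw":20},{"dx":0,"dy":0,"dz":1,"wx":0,"wy":0,"wz":0,"claw":20},{"dx":0,"dy":0,"dz":0.5,"wx":0,"wy":0,"wz":0,"claw":20},{"dx":0,"dy":0,"dz":0.3,"wx":0,"wy":0,"wz":0,"claw":20},{"dx":0,"dy":0,"dz":0,"wx":0,"wy":0,"wz":0,"claw":20}]'
```

```text
clock: 14.5
position: [0.5317, -0.283, 0.0443]
tool_rot: [3.141, -0.001, -0.0]
force: [0.0, -0.0, -1.7]
grip_width: 0.0252
finger_force: 29.8
```

```bash
python3 -m handwheel '[{"dx":0,"dy":0,"dz":0.1,"wx":0,"wy":0,"wz":0,"claw":20},{"dx":0,"dy":0,"dz":0,"wx":0,"wy":0,"wz":0,"claw":50},{"dx":0,"dy":0,"dz":0,"wx":0,"wy":0,"wz":0,"claw":50},{"dx":0,"dy":0,"dz":0,"wx":0,"wy":0,"wz":0,"claw":55},{"dx":0,"dy":0,"dz":-2,"wx":0,"wy":0,"wz":0,"claw":55},{"dx":0,"dy":0,"dz":-4,"wx":0,"wy":0,"wz":0,"claw":55},{"dx":0,"dy":0,"dz":-4,"wx":0,"wy":0,"wz":0,"claw":55},{"dx":0,"dy":0,"dz":0,"wx":0,"wy":0,"wz":0,"claw":60}]'; python3 -m handwheel '[{"dx":-1.5,"dy":-4.5,"dz":0,"wx":0,"wy":0,"wz":0,"claw":60},{"dx":-1.5,"dy":-4.5,"dz":0,"wx":0,"wy":0,"wz":0,"claw":60},{"dx":-1.5,"dy":-4.5,"dz":0,"wx":0,"wy":0,"wz":0,"claw":60},{"dx":-1.5,"dy":-4.5,"dz":0,"wx":0,"wy":0,"wz":0,"claw":60},{"dx":-1.5,"dy":-4.5,"dz":0,"wx":0,"wy":0,"wz":0,"claw":60},{"dx":-1.5,"dy":-4.5,"dz":0,"wx":0,"wy":0,"wz":0,"claw":60},{"dx":-0.5,"dy":-4,"dz":0,"wx":0,"wy":0,"wz":0,"claw":60},{"dx":0,"dy":0,"dz":0,"wx":0,"wy":0,"wz":0,"claw":60}]';python3 -m handwheel '[{"dx":0,"dy":0,"dz":0,"wx":0,"wy":0,"wz":0,"claw":60},{"dx":0,"dy":0,"dz":0,"wx":0,"wy":0,"wz":0,"claw":60}]'
```

```text
clock: 15.5
position: [0.5329, -0.2836, 0.1471]
tool_rot: [3.139, -0.005, -0.001]
force: [1.1, 0.5, -0.7]
grip_width: 0.0511
finger_force: 0.0
clock: 16.5
position: [0.4361, 0.0298, 0.1432]
tool_rot: [-3.141, -0.0, 0.004]
force: [-0.2, -0.2, 0.3]
grip_width: 0.0514
finger_force: 0.0
clock: 16.75
position: [0.4365, 0.0262, 0.1428]
tool_rot: [3.141, 0.0, -0.002]
force: [1.0, 0.4, 0.2]
grip_width: 0.0509
finger_force: 0.0
```

```bash
python3 -m handwheel '[{"dx":-0.1,"dy":-1.7,"dz":2,"wx":0,"wy":0,"wz":0,"claw":60},{"dx":0,"dy":0,"dz":2,"wx":0,"wy":0,"wz":0,"claw":60},{"dx":0,"dy":0,"dz":0,"wx":0,"wy":0,"wz":0,"claw":60},{"dx":0,"dy":0,"dz":0,"wx":0,"wy":0,"wz":0,"claw":60}]'
```

```text
clock: 17.25
position: [0.4356, 0.0437, 0.1033]
tool_rot: [3.142, -0.0, -0.001]
force: [0.1, -0.2, 0.5]
grip_width: 0.0512
finger_force: 0.0
```

```bash
python3 -m handwheel '[{"dx":0,"dy":0,"dz":2.5,"wx":0,"wy":0,"wz":0,"claw":60},{"dx":0,"dy":0,"dz":2.8,"wx":0,"wy":0,"wz":0,"claw":60},{"dx":0,"dy":0,"dz":2,"wx":0,"wy":0,"wz":0,"claw":60},{"dx":0,"dy":0,"dz":0,"wx":0,"wy":0,"wz":0,"claw":60},{"dx":0,"dy":0,"dz":0,"wx":0,"wy":0,"wz":0,"claw":60}]'
```

```text
clock: 17.88
position: [0.4359, 0.0441, 0.0308]
tool_rot: [-3.141, -0.001, -0.001]
force: [-0.8, -0.6, -0.6]
grip_width: 0.0517
finger_force: 0.0
```

```bash
python3 -m handwheel '[{"dx":0,"dy":0,"dz":0,"wx":0,"wy":0,"wz":0,"claw":20},{"dx":0,"dy":0,"dz":0,"wx":0,"wy":0,"wz":0,"claw":20},{"dx":0,"dy":0,"dz":0,"wx":0,"wy":0,"wz":0,"claw":20},{"dx":0,"dy":0,"dz":0,"wx":0,"wy":0,"wz":0,"claw":20},{"dx":0,"dy":0,"dz":-3,"wx":0,"wy":0,"wz":0,"claw":20},{"dx":0,"dy":0,"dz":-4,"wx":0,"wy":0,"wz":0,"claw":20},{"dx":0,"dy":0,"dz":-4,"wx":0,"wy":0,"wz":0,"claw":20},{"dx":0,"dy":0,"dz":0,"wx":0,"wy":0,"wz":0,"claw":20}]'; python3 -m handwheel '[{"dx":1,"dy":3.7,"dz":0,"wx":0,"wy":0,"wz":0,"claw":20},{"dx":1,"dy":3.8,"dz":0,"wx":0,"wy":0,"wz":0,"claw":20},{"dx":1,"dy":3.8,"dz":0,"wx":0,"wy":0,"wz":0,"claw":20},{"dx":1,"dy":3.8,"dz":0,"wx":0,"wy":0,"wz":0,"claw":20},{"dx":1,"dy":3.8,"dz":0,"wx":0,"wy":0,"wz":0,"claw":20},{"dx":1,"dy":3.8,"dz":0,"wx":0,"wy":0,"wz":0,"claw":20},{"dx":1,"dy":3.8,"dz":0,"wx":0,"wy":0,"wz":0,"claw":20},{"dx":0,"dy":0,"dz":0,"wx":0,"wy":0,"wz":0,"claw":20}]'; python3 -m handwheel '[{"dx":0,"dy":0,"dz":0,"wx":0,"wy":0,"wz":0,"claw":20},{"dx":0,"dy":0,"dz":3,"wx":0,"wy":0,"wz":0,"claw":20},{"dx":0,"dy":0,"dz":0,"wx":0,"wy":0,"wz":0,"claw":20},{"dx":0,"dy":0,"dz":0,"wx":0,"wy":0,"wz":0,"claw":20}]'
```

```text
clock: 18.88
position: [0.4368, 0.0444, 0.1426]
tool_rot: [-3.141, -0.005, -0.001]
force: [0.6, -0.1, -0.9]
grip_width: 0.0253
finger_force: 30.1
clock: 19.88
position: [0.5049, -0.2236, 0.139]
tool_rot: [3.141, 0.001, -0.004]
force: [0.7, 0.1, -0.3]
grip_width: 0.0252
finger_force: 30.1
clock: 20.38
position: [0.5056, -0.2203, 0.1105]
tool_rot: [-3.142, -0.0, 0.001]
force: [0.1, -0.1, 0.3]
grip_width: 0.0251
finger_force: 30.1
```

```bash
python3 -m handwheel '[{"dx":0.2,"dy":0.5,"dz":0,"wx":0,"wy":0,"wz":0,"claw":20},{"dx":0,"dy":0,"dz":0,"wx":0,"wy":0,"wz":0,"claw":20},{"dx":0,"dy":0,"dz":2.5,"wx":0,"wy":0,"wz":0,"claw":20},{"dx":0,"dy":0,"dz":2.3,"wx":0,"wy":0,"wz":0,"claw":20},{"dx":0,"dy":0,"dz":1,"wx":0,"wy":0,"wz":0,"claw":20},{"dx":0,"dy":0,"dz":0.5,"wx":0,"wy":0,"wz":0,"claw":20},{"dx":0,"dy":0,"dz":0.3,"wx":0,"wy":0,"wz":0,"claw":20},{"dx":0,"dy":0,"dz":0,"wx":0,"wy":0,"wz":0,"claw":20}]'; python3 -m handwheel '[{"dx":0,"dy":0,"dz":0,"wx":0,"wy":0,"wz":0,"claw":20},{"dx":0,"dy":0,"dz":0,"wx":0,"wy":0,"wz":0,"claw":45},{"dx":0,"dy":0,"dz":0,"wx":0,"wy":0,"wz":0,"claw":45},{"dx":0,"dy":0,"dz":0,"wx":0,"wy":0,"wz":0,"claw":50},{"dx":0,"dy":0,"dz":-2,"wx":0,"wy":0,"wz":0,"claw":50},{"dx":0,"dy":0,"dz":-4,"wx":0,"wy":0,"wz":0,"claw":50},{"dx":0,"dy":0,"dz":-5,"wx":0,"wy":0,"wz":0,"claw":50},{"dx":0,"dy":0,"dz":-5,"wx":0,"wy":0,"wz":0,"claw":60}]'; python3 -m handwheel '[{"dx":1,"dy":-4.5,"dz":0,"wx":0,"wy":0,"wz":0,"claw":60},{"dx":1,"dy":-4.5,"dz":0,"wx":0,"wy":0,"wz":0,"claw":60},{"dx":1,"dy":-4.5,"dz":0,"wx":0,"wy":0,"wz":0,"claw":60},{"dx":1,"dy":-4.5,"dz":0,"wx":0,"wy":0,"wz":0,"claw":60},{"dx":1,"dy":-4.5,"dz":0,"wx":0,"wy":0,"wz":0,"claw":60},{"dx":1,"dy":-4.5,"dz":0,"wx":0,"wy":0,"wz":0,"claw":60},{"dx":0,"dy":0,"dz":0,"wx":0,"wy":0,"wz":0,"claw":60}]'
python3 - <<'E'
from h import *
f=optics.grab_frame("top"); s=optics.grab_frame("side")
cv2.imwrite("pics/top4.png",f["frame"]);cv2.imwrite("pics/side4.png",s["frame"])
a=cv2.resize(f["frame"][150:310,140:440],None,fx=2,fy=2,interpolation=2)
b=cv2.resize(s["frame"][130:330,180:400],(440,400),interpolation=2)
cv2.imwrite("pics/p4.png",cv2.resize(a,None,fx=1.3,fy=1.3)); cv2.imwrite("pics/p4b.png",b)
for n,X in dict(red=(.4715,-.2758),yellow=(.5082,-.2255),blue=(.5328,-.2822)).items():
    print(n,[(atz(f,uv,.075).round(4)[:2],a) for uv,a in blobs(f,n,(340,210,90,90))])
    print(n,"side exp",proj(s,np.r_[X,.075]).round(1),blobs(s,n,(290,130,100,70)))
E
```

```text
clock: 21.38
position: [0.5075, -0.2259, 0.0442]
tool_rot: [3.141, -0.001, -0.0]
force: [0.3, -0.8, -0.1]
grip_width: 0.0253
finger_force: 30.1
clock: 22.38
position: [0.5071, -0.2257, 0.2054]
tool_rot: [-3.142, 0.0, -0.0]
force: [0.5, -0.4, 0.4]
grip_width: 0.0515
finger_force: 0.0
clock: 23.25
position: [0.5675, 0.0481, 0.2037]
tool_rot: [-3.14, 0.0, 0.005]
force: [-0.4, -0.6, 0.0]
grip_width: 0.0512
finger_force: 0.0
red [(array([ 0.4726, -0.2632]), 124), (array([ 0.4718, -0.2756]), 34)]
red side exp [351.9 151.5] [((np.float64(351.9), np.float64(151.1)), 14), ((np.float64(351.8), np.float64(172.5)), 122)]
yellow [(array([ 0.5088, -0.217 ]), 180)]
yellow side exp [333.5 157.8] [((np.float64(335.0), np.float64(158.0)), 11), ((np.float64(333.0), np.float64(179.3)), 140)]
blue [(array([ 0.5366, -0.2667]), 92), (array([ 0.5312, -0.2827]), 30)]
blue side exp [328.1 148. ] [((np.float64(329.0), np.float64(148.2)), 4), ((np.float64(321.7), np.float64(167.3)), 36)]
```

View pics/p4.png

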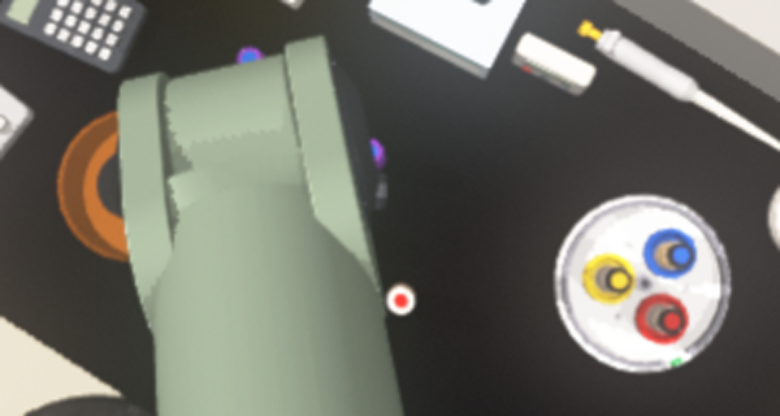

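View pics/p4b.png

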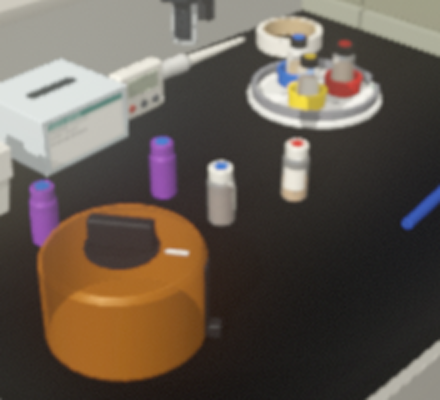

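All three vials stand upright in their cups, with the dots within 2 mm of the predicted positions. Now I'll fit the cover pose from the initial, unoccluded pictures.

```bash
python3 - <<'E'
from h import *
f=optics.grab_frame("top"); s=optics.grab_frame("side")
T=cv2.imread("pics/top0.png");S=cv2.imread("pics/side0.png")
a=np.linspace(0,2*np.pi,60)
def amber(I,box):
    h=cv2.cvtColor(I,cv2.COLOR_BGR2HSV).astype(int); m=((h[...,0]>4)&(h[...,0]<20)&(h[...,1]>120)&(h[...,2]>45)).astype(np.uint8)
    M=m*0;x,y,w,hh=box;M[y:y+hh,x:x+w]=m[y:y+hh,x:x+w]
    n,l,st,_=cv2.connectedComponentsWithStats(M); k=1+st[1:,4].argmax(); 
    p=np.argwhere(l==k)[:,::-1].astype(np.int32); o=np.zeros_like(M); cv2.fillConvexPoly(o,cv2.convexHull(p),1); return o
mt,ms=amber(T,(140,170,100,110)),amber(S,(185,220,115,115))
def sil(c,p):
    X=np.vstack([np.c_[p[0]+.07*np.cos(a),p[1]+.07*np.sin(a),0*a+z] for z in(0,.082)])
    o=np.zeros((420,560),np.uint8); cv2.fillConvexPoly(o,cv2.convexHull((proj(c,X)*16).round().astype(np.int32)),1,shift=4); return o
from scipy.optimize import minimize
for nm,L in(("top",[(f,mt)]),("side",[(s,ms)]),("both",[(f,mt),(s,ms)])):
    r=minimize(lambda p:sum(1-(sil(c,p/100)&m).sum()/(sil(c,p/100)|m).sum() for c,m in L),[57.5,20.7],method="Nelder-Mead",options=dict(initial_simplex=[[57,20],[59,20],[57,22]]))
    print(nm,r.x/100,r.fun)
# markings, both views
for c,I,b,nm in((f,T,(160,193,70,65),"top"),(s,S,(201,233,95,90),"side")):
    x,y,w,h=b; sub=I[y:y+h,x:x+w].astype(int); w_=(sub.min(2)>130); q=np.argwhere(w_)[:,::-1]+[x,y]
    if len(q): print(nm,"stripe",q.mean(0),len(q),atz(c,q.mean(0),.082).round(4))
    d=np.argwhere((sub.max(2)<65))[:,::-1]+[x,y]
for c,uv in((f,(140+157/2.66,150+275/2.66)),(s,(287.3,293.7))): print("lug",atz(c,np.array(uv)-.3,.006).round(4))
E
```

```text
top [0.58073297 0.21423503] 0.010928961748633892
side [0.57982516 0.21746549] 0.01817644451012268
both [0.58027621 0.21524532] 0.04782497791954565
top stripe [191.46666667 239.73333333] 15 [0.5356 0.2102 0.082 ]
side stripe [274.10714286 242.23809524] 84 [0.5368 0.1689 0.082 ]
lug [0.5038 0.208  0.006 ]
lug [0.5041 0.2045 0.006 ]
```

```bash
python3 -m handwheel '[{"dx":0.3,"dy":-4.2,"dz":0,"wx":0,"wy":0,"wz":0,"claw":60},{"dx":0.3,"dy":-4.2,"dz":0,"wx":0,"wy":0,"wz":0,"claw":60},{"dx":0.3,"dy":-4.2,"dz":0,"wx":0,"wy":0,"wz":0,"claw":60},{"dx":0.3,"dy":-4.2,"dz":0,"wx":0,"wy":0,"wz":0,"claw":60},{"dx":0,"dy":0,"dz":2,"wx":0,"wy":0,"wz":-0.1,"claw":60},{"dx":0,"dy":0,"dz":3,"wx":0,"wy":0,"wz":0,"claw":60},{"dx":0,"dy":0,"dz":0,"wx":0,"wy":0,"wz":0,"claw":60},{"dx":0,"dy":0,"dz":0,"wx":0,"wy":0,"wz":0,"claw":60}]'
```

```text
clock: 24.45
position: [0.58, 0.2116, 0.1549]
tool_rot: [-3.141, -0.001, 0.099]
force: [0.1, 0.2, 1.3]
grip_width: 0.0512
finger_force: 0.0
```

```bash
python3 -m handwheel '[{"dx":0,"dy":-0.2,"dz":2.5,"wx":0,"wy":0,"wz":0,"claw":60},{"dx":0,"dy":0,"dz":0,"wx":0,"wy":0,"wz":0,"claw":60},{"dx":0,"dy":0,"dz":0,"wx":0,"wy":0,"wz":0,"claw":60}]'
python3 - <<'E'
from h import *
s=optics.grab_frame("side")
cv2.imwrite("pics/p5.png",cv2.resize(s["frame"][190:330,180:310],None,fx=4,fy=4,interpolation=2))
E
```

```text
clock: 24.82
position: [0.5798, 0.2142, 0.1302]
tool_rot: [-3.141, -0.001, 0.099]
force: [-0.9, -0.3, 0.5]
grip_width: 0.0514
finger_force: 0.0
```

View pics/p5.png

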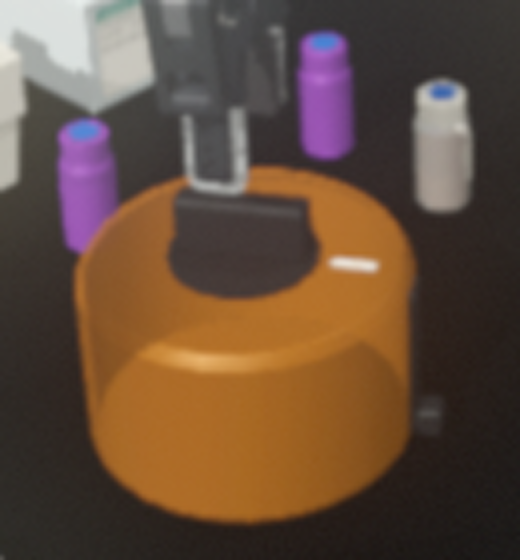

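```bash
python3 - <<'E'
from h import *
s=optics.grab_frame("side"); q=lambda *X:((proj(s,np.array(X))-[180,190])*4).round()
c,d=np.cos(.099),np.sin(.099)
for o in(-.033,-.0255,.0255,.033):
    print(o,q(.5798-o*d,.2142+o*c,.1302),q(.5798-o*d,.2142+o*c,.1352))
for o in(-.028,.028):print("bar end",o,q(.58+o*c,.2142+o*d,.11))
print("lug",q(.58-.0765*c,.2142-.0765*d,.007),"cam",-s["R"].T@s["t"])
E
```

```text
-0.033 [259. 111.] [258. 101.]
-0.0255 [254. 120.] [254. 110.]
0.0255 [221. 188.] [220. 177.]
0.033 [216. 198.] [215. 188.]
bar end -0.028 [308. 202.]
bar end 0.028 [174. 189.]
lug [427. 415.] cam [0.33683418 0.80114564 0.52835396]
```

The predictions match the picture: bar ends at (175–308, ~197), lug at (428,415), near finger at (215,188). I'll descend and grip the bar.

```bash
python3 -m handwheel '[{"dx":0,"dy":0,"dz":2,"wx":0,"wy":0,"wz":0,"claw":60},{"dx":0,"dy":0,"dz":1.5,"wx":0,"wy":0,"wz":0,"claw":60},{"dx":0,"dy":0,"dz":0.4,"wx":0,"wy":0,"wz":0,"claw":60},{"dx":0,"dy":0,"dz":0,"wx":0,"wy":0,"wz":0,"claw":60}]'; python3 -m handwheel '[{"dx":0,"dy":0,"dz":0,"wx":0,"wy":0,"wz":0,"claw":5},{"dx":0,"dy":0,"dz":0,"wx":0,"wy":0,"wz":0,"claw":5},{"dx":0,"dy":0,"dz":0,"wx":0,"wy":0,"wz":0,"claw":5},{"dx":0,"dy":0,"dz":0,"wx":0,"wy":0,"wz":0,"claw":5},{"dx":0,"dy":0,"dz":0,"wx":0,"wy":0,"wz":0,"claw":5},{"dx":0,"dy":0,"dz":0,"wx":0,"wy":0,"wz":0,"claw":5}]' 45; python3 -m handwheel '[{"dx":0,"dy":0,"dz":-1,"wx":0,"wy":0,"wz":0,"claw":5},{"dx":0,"dy":0,"dz":-3,"wx":0,"wy":0,"wz":0,"claw":5},{"dx":0,"dy":0,"dz":-4,"wx":0,"wy":0,"wz":0,"claw":5},{"dx":0,"dy":0,"dz":-4,"wx":0,"wy":0,"wz":0,"claw":5},{"dx":0,"dy":0,"dz":0,"wx":0,"wy":0,"wz":0,"claw":5}]'
```

```text
clock: 25.42
position: [0.5793, 0.2142, 0.0899]
tool_rot: [-3.142, 0.0, 0.1]
force: [-0.6, 0.2, -0.3]
grip_width: 0.0511
finger_force: 0.0
clock: 26.18
position: [0.5794, 0.2143, 0.0902]
tool_rot: [-3.141, -0.001, 0.1]
force: [-0.8, 0.7, 5.9]
grip_width: 0.013
finger_force: 48.2
clock: 26.8
position: [0.5805, 0.2146, 0.2132]
tool_rot: [-3.14, -0.005, 0.1]
force: [-0.5, 0.5, -2.7]
grip_width: 0.0129
finger_force: 47.3
```

```bash
python3 -m handwheel '[{"dx":0,"dy":0,"dz":0,"wx":0,"wy":0,"wz":-0.08,"claw":5},{"dx":0,"dy":0,"dz":0,"wx":0,"wy":0,"wz":-0.08,"claw":5},{"dx":0,"dy":0,"dz":0,"wx":0,"wy":0,"wz":-0.08,"claw":5},{"dx":0,"dy":0,"dz":0,"wx":0,"wy":0,"wz":-0.074,"claw":5},{"dx":-1,"dy":1.5,"dz":0,"wx":0,"wy":0,"wz":0,"claw":5},{"dx":-2,"dy":3.1,"dz":0,"wx":0,"wy":0,"wz":0,"claw":5},{"dx":-2,"dy":3.1,"dz":0,"wx":0,"wy":0,"wz":0,"claw":5},{"dx":-2,"dy":3.1,"dz":0,"wx":0,"wy":0,"wz":0,"claw":5}]'; python3 -m handwheel '[{"dx":-2,"dy":3.1,"dz":0,"wx":0,"wy":0,"wz":0,"claw":5},{"dx":-2,"dy":3.1,"dz":0,"wx":0,"wy":0,"wz":0,"claw":5},{"dx":-2,"dy":3.1,"dz":0,"wx":0,"wy":0,"wz":0,"claw":5},{"dx":-2,"dy":3.1,"dz":0,"wx":0,"wy":0,"wz":0,"claw":5},{"dx":-2,"dy":3.1,"dz":0,"wx":0,"wy":0,"wz":0,"claw":5},{"dx":-2,"dy":3.1,"dz":0,"wx":0,"wy":0,"wz":0,"claw":5},{"dx":-2,"dy":3.1,"dz":0,"wx":0,"wy":0,"wz":0,"claw":5},{"dx":-2,"dy":3.1,"dz":0,"wx":0,"wy":0,"wz":0,"claw":5}]'; python3 -m handwheel '[{"dx":-1.5,"dy":2.3,"dz":0,"wx":0,"wy":0,"wz":0,"claw":5},{"dx":-0.8,"dy":1.2,"dz":0,"wx":0,"wy":0,"wz":0,"claw":5},{"dx":0,"dy":0,"dz":0,"wx":0,"wy":0,"wz":0,"claw":5},{"dx":0,"dy":0,"dz":0,"wx":0,"wy":0,"wz":0,"claw":5},{"dx":0,"dy":0,"dz":0,"wx":0,"wy":0,"wz":0,"claw":5}]'
```

```text
clock: 27.8
position: [0.5577, 0.0848, 0.2095]
tool_rot: [3.141, 0.001, 0.411]
force: [1.1, 0.8, -1.4]
grip_width: 0.0128
finger_force: 47.3
clock: 28.8
position: [0.5104, -0.2061, 0.2095]
tool_rot: [-3.141, 0.001, 0.411]
force: [1.2, 0.5, -2.1]
grip_width: 0.0129
finger_force: 47.3
clock: 29.42
position: [0.5051, -0.2445, 0.2098]
tool_rot: [-3.141, -0.0, 0.415]
force: [0.3, 0.0, -2.2]
grip_width: 0.0125
finger_force: 47.3
```

```bash
python3 -m handwheel '[{"dx":-0.75,"dy":1.5,"dz":2,"wx":0,"wy":0,"wz":0,"claw":5},{"dx":0,"dy":0,"dz":0,"wx":0,"wy":0,"wz":0,"claw":5},{"dx":0,"dy":0,"dz":0,"wx":0,"wy":0,"wz":0,"claw":5},{"dx":0,"dy":0,"dz":0,"wx":0,"wy":0,"wz":0,"claw":5}]'
python3 - <<'E'
from h import *
f=optics.grab_frame("top"); s=optics.grab_frame("side"); o=monitor.observe(); p=o["position"]; print(p,o["tool_rot"])
a=cv2.resize(s["frame"][90:200,280:400],(480,440),interpolation=2);b=cv2.resize(f["frame"][200:310,340:420],(320,440),interpolation=2)
cv2.imwrite("pics/p6.png",np.hstack([a,b]))
zr=p[2]-.090; c=np.array([.504,-.261]); y=.4136; u=np.array([np.cos(y),np.sin(y)])
q=lambda x:((proj(s,x)-[280,90])*4).round()
print("lug exp",q(np.r_[p[:2]-.0765*u,zr+.006]),"stripe",q(np.r_[p[:2]-.045*u,zr+.082]),"key",q(np.r_[c-.0765*u,.022]))
t=np.linspace(0,2*np.pi,200)
for z in(zr,zr+.082):
    P=q(np.c_[p[0]+.07*np.cos(t),p[1]+.07*np.sin(t),0*t+z]); print("circle",P.min(0),P.max(0))
E
```

```text
clock: 29.92
position: [0.5041, -0.2621, 0.19]
tool_rot: [3.141, -0.0, 0.414]
force: [-0.4, -0.0, -1.2]
grip_width: 0.0129
finger_force: 47.2
[ 0.50415388 -0.26212238  0.19007   ] [ 3.14133203e+00 -3.99204756e-04  4.14030436e-01]
lug exp [355. 196.] stripe [314.  78.] key [345. 320.]
circle [119. 170.] [349. 256.]
circle [122.  47.] [360. 121.]
```

View pics/p6.png

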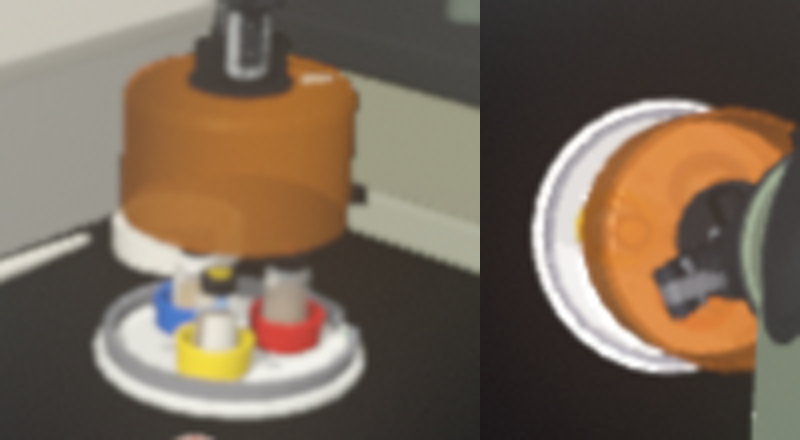

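The cover is held level over the turntable, with its outline and lug at (357,194) matching the prediction. I'll lower it.

```bash
python3 -m handwheel '[{"dx":-0.05,"dy":-0.1,"dz":1.5,"wx":0,"wy":0,"wz":0,"claw":5},{"dx":0,"dy":0,"dz":1.5,"wx":0,"wy":0,"wz":0,"claw":5},{"dx":0,"dy":0,"dz":1.5,"wx":0,"wy":0,"wz":0,"claw":5},{"dx":0,"dy":0,"dz":1.2,"wx":0,"wy":0,"wz":0,"claw":5},{"dx":0,"dy":0,"dz":1,"wx":0,"wy":0,"wz":0,"claw":5},{"dx":0,"dy":0,"dz":0.4,"wx":0,"wy":0,"wz":0,"claw":5},{"dx":0,"dy":0,"dz":0,"wx":0,"wy":0,"wz":0,"claw":5},{"dx":0,"dy":0,"dz":0,"wx":0,"wy":0,"wz":0,"claw":5}]'
python3 - <<'E'
from h import *
f=optics.grab_frame("top"); s=optics.grab_frame("side"); o=monitor.observe(); p=o["position"]; print(p,o["tool_rot"])
a=cv2.resize(s["frame"][110:220,280:400],(480,440),interpolation=2);b=cv2.resize(f["frame"][200:310,340:420],(320,440),interpolation=2)
cv2.imwrite("pics/p7.png",np.hstack([a,b]))
zr=p[2]-.090; c=np.array([.504,-.261]); y=.4136; u=np.array([np.cos(y),np.sin(y)])
q=lambda x:((proj(s,x)-[280,110])*4).round()
print("lug exp",q(np.r_[p[:2]-.0765*u,zr+.006]),"key",q(np.r_[c-.0765*u,.022]))
E
```

```text
clock: 31.02
position: [0.5033, -0.2617, 0.1192]
tool_rot: [3.141, -0.0, 0.414]
force: [0.5, -0.9, -2.2]
grip_width: 0.0131
finger_force: 47.2
[ 0.50328278 -0.26165852  0.11920121] [ 3.14109025e+00 -4.34330066e-04  4.13755945e-01]
lug exp [348. 221.] key [345. 240.]
```

View pics/p7.png

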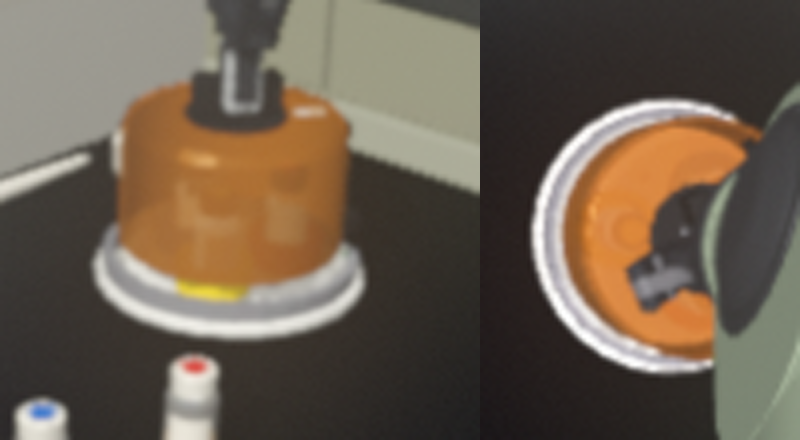

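```bash
python3 -m handwheel '[{"dx":0,"dy":0,"dz":0.4,"wx":0,"wy":0,"wz":0,"claw":5},{"dx":0,"dy":0,"dz":0.3,"wx":0,"wy":0,"wz":0,"claw":5},{"dx":0,"dy":0,"dz":0,"wx":0,"wy":0,"wz":0,"claw":5}]'; python3 -m handwheel '[{"dx":0,"dy":0,"dz":0.2,"wx":0,"wy":0,"wz":0,"claw":5},{"dx":0,"dy":0,"dz":0,"wx":0,"wy":0,"wz":0,"claw":5}]'; python3 -m handwheel '[{"dx":0,"dy":0,"dz":0.15,"wx":0,"wy":0,"wz":0,"claw":5},{"dx":0,"dy":0,"dz":0,"wx":0,"wy":0,"wz":0,"claw":5}]'
```

```text
clock: 31.5
position: [0.503, -0.2615, 0.1115]
tool_rot: [-3.141, 0.0, 0.414]
force: [0.7, 0.5, -1.3]
grip_width: 0.013
finger_force: 47.2
clock: 31.75
position: [0.503, -0.2615, 0.1097]
tool_rot: [-3.141, 0.0, 0.414]
force: [0.9, 0.3, -1.5]
grip_width: 0.0131
finger_force: 47.2
clock: 32.0
position: [0.5031, -0.2616, 0.1082]
tool_rot: [-3.142, 0.0, 0.414]
force: [0.2, -0.0, -1.9]
grip_width: 0.0129
finger_force: 47.2
```

No contact with the rim already below collar-rest height, so the lug is entering the gap.

```bash
python3 -m handwheel '[{"dx":0,"dy":0,"dz":0.3,"wx":0,"wy":0,"wz":0,"claw":5},{"dx":0,"dy":0,"dz":0.2,"wx":0,"wy":0,"wz":0,"claw":5},{"dx":0,"dy":0,"dz":0,"wx":0,"wy":0,"wz":0,"claw":5}]'; python3 -m handwheel '[{"dx":0,"dy":0,"dz":0.15,"wx":0,"wy":0,"wz":0,"claw":5},{"dx":0,"dy":0,"dz":0,"wx":0,"wy":0,"wz":0,"claw":5}]'; python3 -m handwheel '[{"dx":0,"dy":0,"dz":0.1,"wx":0,"wy":0,"wz":0,"claw":5},{"dx":0,"dy":0,"dz":0,"wx":0,"wy":0,"wz":0,"claw":5}]'
```

```text
clock: 32.38
position: [0.503, -0.2615, 0.1031]
tool_rot: [-3.141, 0.0, 0.414]
force: [0.5, 0.2, -1.4]
grip_width: 0.0128
finger_force: 47.2
clock: 32.62
position: [0.503, -0.2616, 0.1017]
tool_rot: [-3.141, 0.0, 0.414]
force: [-0.9, 0.3, -1.7]
grip_width: 0.0129
finger_force: 47.2
clock: 32.88
position: [0.5031, -0.2616, 0.1007]
tool_rot: [-3.142, 0.0, 0.414]
force: [-0.5, 0.2, -1.2]
grip_width: 0.0133
finger_force: 47.2
```

```bash
python3 -m handwheel '[{"dx":0,"dy":0,"dz":0.1,"wx":0,"wy":0,"wz":0,"claw":5},{"dx":0,"dy":0,"dz":0,"wx":0,"wy":0,"wz":0,"claw":5}]'; python3 -m handwheel '[{"dx":0,"dy":0,"dz":0,"wx":0,"wy":0,"wz":0,"claw":40},{"dx":0,"dy":0,"dz":0,"wx":0,"wy":0,"wz":0,"claw":60},{"dx":0,"dy":0,"dz":0,"wx":0,"wy":0,"wz":0,"claw":60},{"dx":0,"dy":0,"dz":0,"wx":0,"wy":0,"wz":0,"claw":60},{"dx":0,"dy":0,"dz":-2,"wx":0,"wy":0,"wz":0,"claw":60},{"dx":0,"dy":0,"dz":-4,"wx":0,"wy":0,"wz":0,"claw":60},{"dx":0,"dy":0,"dz":-5,"wx":0,"wy":0,"wz":0,"claw":60},{"dx":0,"dy":0,"dz":-5,"wx":0,"wy":0,"wz":0,"claw":60}]'; python3 -m handwheel '[{"dx":0,"dy":-4,"dz":0,"wx":0,"wy":0,"wz":0,"claw":60},{"dx":0,"dy":-4,"dz":0,"wx":0,"wy":0,"wz":0,"claw":60},{"dx":0,"dy":-4,"dz":0,"wx":0,"wy":0,"wz":0,"claw":60},{"dx":0,"dy":-4,"dz":0,"wx":0,"wy":0,"wz":0,"claw":60},{"dx":0,"dy":-4,"dz":0,"wx":0,"wy":0,"wz":0,"claw":60},{"dx":0,"dy":0,"dz":0,"wx":0,"wy":0,"wz":0,"claw":60},{"dx":0,"dy":0,"dz":0,"wx":0,"wy":0,"wz":0,"claw":60}]'
python3 - <<'E'
from h import *
f=optics.grab_frame("top"); s=optics.grab_frame("side")
a=cv2.resize(s["frame"][110:220,280:400],(480,440),interpolation=2);b=cv2.resize(f["frame"][200:310,340:420],(320,440),interpolation=2)
cv2.imwrite("pics/p8.png",np.hstack([a,b]))
c=np.array([.504,-.261]); u=np.array([np.cos(.4136),np.sin(.4136)])
q=lambda x:((proj(s,x)-[280,110])*4).round(); t=np.linspace(0,2*np.pi,200)
for z in(.092,.102): print("lid circle",z,[(g.min(0),g.max(0)) for g in [q(np.c_[c[0]+.07*np.cos(t),c[1]+.07*np.sin(t),0*t+z])]],"bar top",q(np.r_[c,z+.028]))
for n in("red","blue"): print(n,[(atz(f,uv,.062).round(4)[:2],a) for uv,a in blobs(f,n,(255,225,50,50),2)],blobs(s,n,(275,190,60,40),2))
E
```

```text
clock: 33.12
position: [0.5031, -0.2615, 0.1002]
tool_rot: [3.141, -0.0, 0.414]
force: [-3.3, 2.7, 7.6]
grip_width: 0.013
finger_force: 48.5
clock: 34.12
position: [0.5029, -0.2615, 0.2614]
tool_rot: [-3.142, 0.0, 0.414]
force: [0.9, -0.6, -0.0]
grip_width: 0.0511
finger_force: 0.0
clock: 35.0
position: [0.4229, -0.0789, 0.26]
tool_rot: [3.141, -0.0, 0.414]
force: [0.2, -0.4, 0.2]
grip_width: 0.0509
finger_force: 0.0
lid circle 0.092 [(array([118., 103.]), array([348., 190.]))] bar top [235. 101.]
lid circle 0.102 [(array([119.,  88.]), array([349., 174.]))] bar top [236.  85.]
red [(array([ 0.483 , -0.0311]), 17)] [((np.float64(328.5), np.float64(201.3)), 6)]
blue [(array([0.5465, 0.0347]), 14)] [((np.float64(290.0), np.float64(212.5)), 6)]
```

View pics/p8.png

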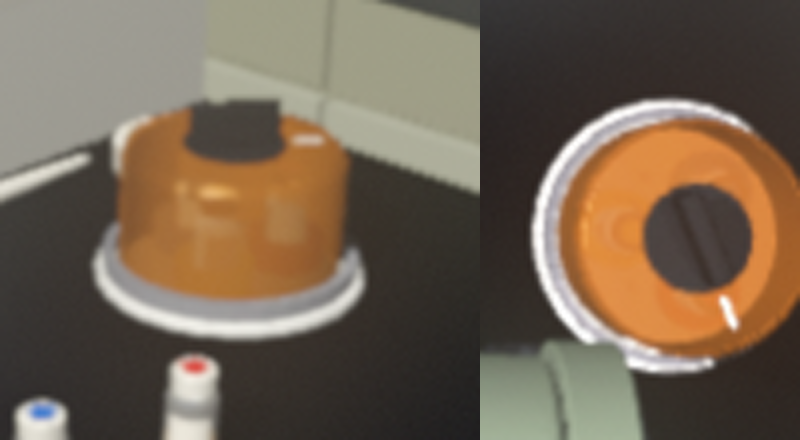

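The cover lies level. Its bar top is at (235,101), which matches the home height (101) rather than the collar-rest height (85). The stripe points at the keyway, the white vials haven't moved, and the arm is clear.

```bash
python3 -c "
from workcell import job_done
print(job_done())"
```

```text
the job is handed in; nothing more can be done
None
```

I handed the job in at about 35 s: the three black-capped vials stand in their matching cups, the cover sits flat with its lug in the keyway, and the white-capped vials are where they began; no verdict was returned.

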